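# Clamp and lap a compressor valve plate

## Robot

A 7-joint arm with a two-finger parallel gripper is mounted at the origin on the work surface. World frame = base frame: x ahead of the robot, y to its left, z up, the work surface at z = 0. Lengths are in m, angles in rad, forces in N, time in s.
With the tool pointing down it reaches from about 0.4 to 0.85 m from the base axis. Payload 4.5 kg.
Tool frame: the origin (TCP) lies at the very end of the fingers, on their centre line; the grasp point (between the pads) lies 19 mm behind it (tcp_to_grasp is the z of the grasp point in the tool frame, in m); z points along the fingers, y is the line along which they close (so a half turn about z gives the same grasp; the last joint's range is limited). The gripper opens to 88 mm and grips with 3 to 60 N. Pads are 18 mm wide; open, the fingers measure 123 mm over their backs; the gripper's body (75 mm by 187 mm) begins 45 mm behind the grasp point.
Start: joints at [1.198, 0.689, -0.195, 1.565, 0.157, 0.902, -0.215], TCP at [0.247, -0.574, 0.239] pointing down, gripper open.
Joint ranges: [-3.01, 3.01], [-0.46, 2.08], [-1.47, 1.51], [0.13, 2.56], [-1, 4.14], [0.04, 2.09], [-2.66, 2.66]. Speed limits (rad/s): [2.57, 2.57, 3.14, 3.14, 3.14, 3.14, 3.14].

## Interface

Orientations are given as a unit quaternion [x, y, z, w].
In Python, from plant import * gives the robot as it stands. The module is installed in compiled form; this text tells all that it offers.
- The arm moves only by the shell command python3 -m jog 'ROWS' [OPENING] [FORCE]. ROWS is JSON, a list that holds one entry, the list of rows, each a list of 6 numbers: the shift along the tool's x, y, z in m, then the turn, a rotation vector about the tool's x, y, z in rad. In form: [[[dx, dy, dz, ax, ay, az], ...]]. A call has 1 to 12 rows; each row shifts and turns the commanded pose from where the row before left it, along the tool's axes as they then stand; what a row does not reach is not made up. A row lasts 1/8 s, in which the tool goes at most 62.5 mm and 10.7 degrees, less where a joint would pass 70% of its speed; a pose out of reach is approached as far as the arm can. A call with a gripper value outside its range is refused whole. OPENING is the finger opening in m, from 0 to 0.0881, set as the call begins (- or left out, the last holds). The fingers move at their own pace and stop on an object; FORCE is the grip in N (left out, the last holds). Time passes only in rows, so rows that do not move let the fingers close. It gives the time, the measured TCP pose, the force, the opening and the grip force at its end, in the units of the state.
- get_state(): the state, without advancing time (a new reading comes with each control period).
- snapshot(name): name is "scene" or "top" or "wrist"; returns a dict with "frame" (480x640x3 uint8, red, green, blue), "mtx" (3x3 intrinsics, pixels), "xyz" and "orientation" of the camera in the world; the wrist camera has in their place "mount" (4x4, takes a point from camera to tool coordinates, whose origin is the TCP and whose axes are the flange's). Camera axes: x right, y down, z forward; pixel columns grow to the right and rows downward; lengths in m; the calibration is good to about 2 mm. A picture is of the moment at which its call begins: read the wrist's pose just before it. There is no depth.
- finish_job(): hands the job in; it is judged then, once.
The state is a dict: "clock": time; "q": joint angles; "qd": joint speeds; "joint_torque": joint torques, N m; "tool_pos": TCP position; "eef_rot": TCP orientation; "contact_force": force on the tool from outside, world axes, zero at the start; "moment": the same for the moment, N m; "opening": opening from 0.0 (shut) to 1.0 (fully open); "finger_force": force on a finger pad.
Only numpy, scipy, OpenCV 4.12 (cv2) and the standard library are available. Lean on these libraries where they do the work, as an engineer would, in place of code of your own. Each camera call takes 0.05 s, during which the arm holds its last target. There are 200 camera calls.

## Task

Push the sliding jaw of the holding fixture forward until the aluminium valve plate is hard up against the fixed stop and the jaw is tight behind it. Then take the lapping block and rub the plate's top face in one straight, unbroken stroke from the jaw end to the stop end, sole flat and lengthwise along the plate, pressing steadily at about 9 N so that its sprung sole stays roughly half pushed in, never leaning hard. Finally stand the block upright on the middle of its rubber mat and let go, leaving the plate clamped and the cup, capacitor and spanner undisturbed.

Things in the scene. Friction and masses are not known exactly. Their poses are not given: they have to be found in the camera images.
- fixture: Dark steel holding fixture fixed to the bench. Origin: centre of its underside; x along its length towards the fixed stop, z up. Bed 330 (x) x 90 (y) x 15 mm high. Fixed stop at the +x end: 30 mm long, 70 wide, 14 mm above the bed, inner face at x = +135 mm. Two 6 mm high rails (y = +-27 to +-33 mm) guide the plate with 2 mm play. Sliding jaw at the -x end.
- jaw (a joint): Steel jaw sliding along the fixture's +x, 0 to 0.075 m; starts at 0 to 0.02. Stays where left (5 N friction; with the plate about 10 N in all). At value q its plate-side face is at fixture x = -125 mm + q: q = 0.060 when plate and jaw are home. Jaw 30 mm long, 50 wide, 14 mm above the bed, lower than the plate.
- lug (a point): Push lug, an upright tab at the jaw's rear: 12 mm thick (fixture x), 40 mm wide, top 60 mm above the bench. This point is the middle of the top edge of its rear (-x) face, the face to push; at jaw value q it is at fixture x = -155 mm + q, y = 0, z = 60 mm.
- plate: Loose aluminium valve plate 200 (x) x 50 (y) x 20 mm, about 0.5 kg, lying on the fixture's bed between jaw and stop (top face 35 mm above the bench), x along the fixture's x. Origin: centre of its underside. At the start 8 to 30 mm short of the stop; against the stop its origin is at fixture x = +35 mm.
- block: Loose lapping block, 0.33 kg, standing on the mat. Origin: centre of its underside with the sole fully out; x lengthwise, z up. From the bottom: grey sole 70 (x) x 40 (y) x 10 mm on four pins, open gap 14 mm, black body 70 x 40 mm from 24 to 38 mm, square wooden handle 28 x 28 mm from 38 to 86 mm, gripped from above across either pair of faces. The body sinks as the sole is pushed in.
- sole (a joint): How far the block's spring-mounted sole is pushed in, 0 (fully out) to 0.014 m (bottomed). Spring: about 4.2 N at 0, rising 0.6 N per mm to 12.6 N at 14 mm. The block's own weight does not push it in.
- sole_face (a point): Centre of the underside of the sole (moves with the sole).
- mat: Black rubber mat 130 x 130 x 3 mm, fixed on the bench, to the left or the right of the fixture; the block starts on it. Origin: centre of its underside.
- cup: Brown cardboard cup, 70 mm across, 80 mm tall; origin at the centre of its base. Stands on the other side of the fixture from the mat.
- capacitor: Upright aluminium can, 44 mm across, 75 mm tall, on the bench beyond the fixture; origin at the centre of its base.
- spanner: Steel spanner lying on the bench beyond the fixture; origin at its underside.
Mind the look-alikes: they are no part of the job. There is more than one size of the block; the one meant has the size given above.

How it is judged:
By the outcome, as a careful person would: the job done as asked, in the order asked, and still so for the second after the job is handed in, with the robot touching nothing.
It also fails if it takes over 70 s, if anything falls off the work surface, if the arm or the gripper's body presses on something with over 40 N, if the wrist force passes 120 N, or if a joint passes its speed limit or range.

## Working session

There is one attempt and no reset: what is moved stays moved. The work goes in short steps, Python scripts to look and compute and a shell command to move; the robot and the scene stay as the last step left them, time stands still between calls to the robot, and variables do not carry over. Pictures are saved under pics/ and viewed, at most 10 in all, crops included, and the job is handed in when it is done.

```bash
mkdir -p pics; cat > h.py <<'E'
from plant import *
import numpy as np, cv2
from scipy.spatial.transform import Rotation as R
def cam(name):
    s=get_state(); d=snapshot(name)
    if name=="wrist":
        T=np.eye(4);T[:3,:3]=R.from_quat(s["eef_rot"]).as_matrix();T[:3,3]=s["tool_pos"]
        M=T@np.array(d["mount"])
    else:
        M=np.eye(4);o=np.array(d["orientation"]);M[:3,:3]=o if o.shape==(3,3) else R.from_quat(o).as_matrix();M[:3,3]=d["xyz"]
    return d["frame"],np.array(d["mtx"]),M
def save(name,fn):
    f,K,M=cam(name);cv2.imwrite("pics/"+fn+".png",f[:,:,::-1]);np.savez("pics/"+fn+".npz",K=K,M=M)
def px(fn,u,v,z):
    d=np.load("pics/"+fn+".npz");r=d["M"][:3,:3]@np.linalg.solve(d["K"],[u,v,1.]);o=d["M"][:3,3]
    return o+r*(z-o[2])/r[2]
def proj(fn,p):
    d=np.load("pics/"+fn+".npz");c=d["M"][:3,:3].T@(np.array(p)-d["M"][:3,3]);q=d["K"]@c;return q[:2]/q[2]
E
python3 - <<'E'
from h import *
save("scene","s0");save("top","t0")
for n in("s0","t0"):
    d=np.load(f"pics/{n}.npz");print(d["K"],d["M"])
print(get_state())
E
```

```text
[[493.73353162   0.         313.52674954]
 [  0.         493.73353162 235.97958701]
 [  0.           0.           1.        ]] [[-0.05257323  0.63973988 -0.76679133  1.32251624]
 [ 0.99860897  0.03058658 -0.04294864  0.10843523]
 [-0.00402243 -0.76798265 -0.64045802  0.70357029]
 [ 0.          0.          0.          1.        ]]
[[542.91081999   0.         320.42344217]
 [  0.         542.91081999 237.45882073]
 [  0.           0.           1.        ]] [[-0.02771154 -0.99365651  0.10898993  0.42194591]
 [-0.99914413  0.03088292  0.02751811  0.0338617 ]
 [-0.03070948 -0.10813408 -0.99366189  1.15952439]
 [ 0.          0.          0.          1.        ]]
{'clock': 0.1, 'q': array([ 1.1977785 ,  0.68988979, -0.19452186,  1.56622514,  0.15731116,
        0.90252851, -0.21508573]), 'qd': array([ 0.00012718, -0.00263853, -0.00093221, -0.00340936, -0.00048896,
        0.00058024, -0.00146642]), 'joint_torque': array([-4.31673863e-03, -5.28500462e+01, -1.27192866e+00, -1.53836131e+01,
       -5.25939174e-02,  1.94019995e-03,  4.48679498e-05]), 'tool_pos': array([ 0.24703687, -0.57348632,  0.23800071]), 'eef_rot': array([ 9.79373497e-01,  2.02056588e-01, -2.32231357e-04, -7.96094188e-04]), 'contact_force': array([-0.0833306 ,  0.63120733,  0.00723094]), 'moment': array([-0.00947317,  0.02578826,  0.04873929]), 'finger_force': 0.0, 'opening': 0.9967684794186867}
```

View pics/s0.png

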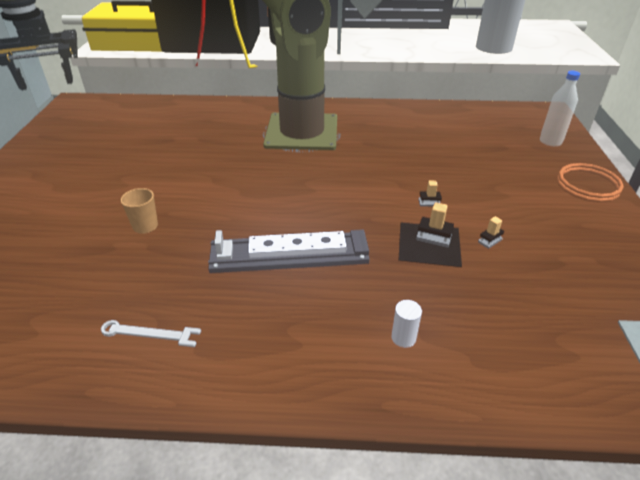

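View pics/t0.png

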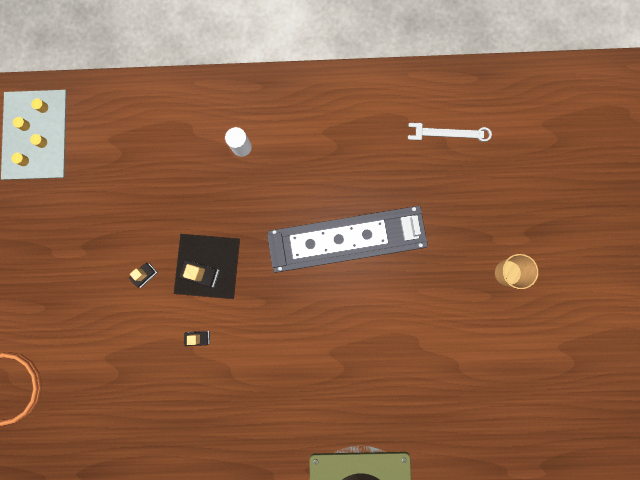

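The scene shows the jaw at image right (world −y) and the stop at left. The big block stands on the mat near top-view px (200,273), with two smaller look-alikes nearby. I'll enlarge this.

```bash
python3 - <<'E'
import cv2,numpy as np
t=cv2.imread("pics/t0.png");s=cv2.imread("pics/s0.png")
a=cv2.resize(t[200:304,170:436],None,fx=3,fy=3,interpolation=cv2.INTER_CUBIC)
b=cv2.resize(s[195:285,205:471],None,fx=3,fy=3,interpolation=cv2.INTER_CUBIC)
cv2.imwrite("pics/c0.png",np.vstack([a,b]))
E
```

```text
(no output)
```

View pics/c0.png

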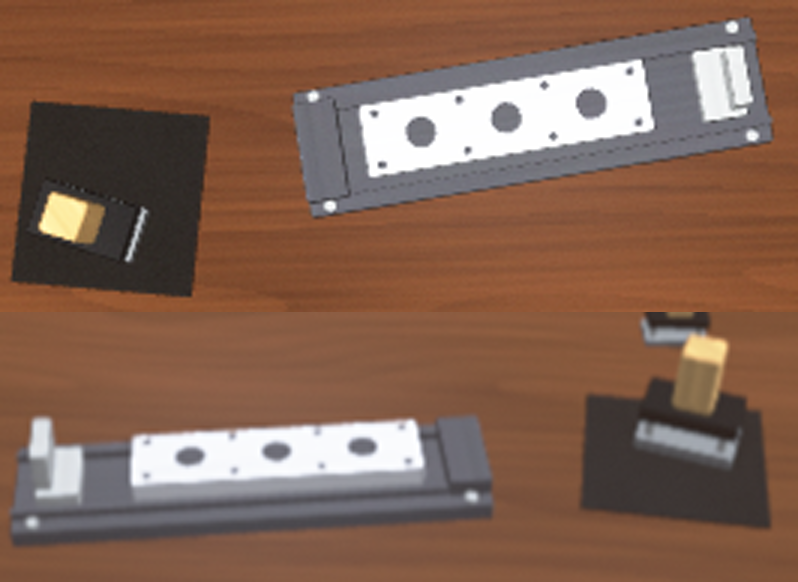

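Crop pixel readings (top part, u=170+x/3, v=200+y/3): bed corners at (293,95), (316,217), (752,18), (772,140). Plate, block and mat corners are also readable.

```bash
cat > m.py <<'E'
from h import *
def c(l,z): return np.array([px("t0",170+x/3,200+y/3,z) for x,y in l])
def rep(n,P):
    print(n,"ctr",P.mean(0).round(4),"sides",[round(float(np.linalg.norm(P[i]-P[(i+1)%4])),4) for i in range(4)],"dirs",[round(float(np.degrees(np.arctan2(*(P[(i+1)%4]-P[i])[[1,0]]))),1) for i in range(4)])
bed=c([(293,95),(752,18),(772,140),(316,217)],.015);rep("bed",bed)
rep("plate",c([(361,107),(642,60),(653,130),(370,178)],.035))
rep("mat",c([(33,102),(209,116),(192,296),(12,281)],.003))
rep("body",c([(50,180),(148,208),(127,261),(30,232)],.041))
rep("handle",c([(50,191),(90,203),(77,244),(38,232)],.089))
x=(bed[0]+bed[3]-bed[1]-bed[2]);x/=np.linalg.norm(x);o=bed.mean(0)
y=np.array([-x[1],x[0],0])
for n,l in(("lugtop",[(725,50),(742,47),(752,102),(735,108)]),):
    P=c(l,.06);rep(n,P);print([( round(float((p-o)@x),4),round(float((p-o)@y),4)) for p in P])
print("x",x)
E
python3 m.py
```

```text
bed ctr [0.5422 0.0081 0.015 ] sides [0.3297, 0.0876, 0.3249, 0.0883] dirs [-82.2, -173.6, 97.9, 9.6]
plate ctr [0.5397 0.0269 0.035 ] sides [0.1981, 0.0494, 0.1986, 0.05] dirs [-82.2, -173.5, 97.9, 5.9]
mat ctr [0.4946 0.3107 0.003 ] sides [0.1281, 0.1288, 0.1296, 0.1289] dirs [-96.3, 173.9, 83.7, -6.7]
body ctr [0.4775 0.3174 0.041 ] sides [0.0715, 0.039, 0.0708, 0.0382] dirs [-107.4, 157.7, 72.0, -21.4]
handle ctr [0.4774 0.3219 0.089 ] sides [0.0281, 0.0282, 0.0274, 0.0281] dirs [-108.1, 162.0, 71.6, -16.6]
lugtop ctr [ 0.5608 -0.1309  0.06  ] sides [0.0117, 0.0381, 0.0122, 0.0401] dirs [-81.7, -172.5, 107.8, 7.0]
[(-0.1346, -0.019), (-0.1463, -0.0191), (-0.1461, 0.019), (-0.134, 0.0211)]
x [-0.13635957  0.99065941  0.        ]
```

Sizes all match, and the readings give:

| Quantity | Value |
|---|---|
| Fixture centre | (0.542, 0.008) |
| Fixture yaw | 97.9° |
| Jaw q | ≈ 0.009 |
| Plate gap to stop | ≈ 16 mm |
| Block | (0.4775, 0.3185), yaw 72° |
| Mat | (0.4946, 0.3107) |

First I turn the tool so its x lies along fixture x, and close the fingers.

```bash
cat > go.py <<'E'
# usage: go.py x y z yawdeg : remaining move in the tool frame (turn last)
import sys
from h import *
s=get_state();Rm=R.from_quat(s["eef_rot"]);x,y,z,yaw=map(float,sys.argv[1:])
T=R.from_euler("z",yaw,degrees=True)*R.from_euler("x",180,degrees=True)
print("pos",s["tool_pos"].round(4),"d_tool",Rm.inv().apply(np.array([x,y,z])-s["tool_pos"]).round(4),
 "rot",(Rm.inv()*T).as_rotvec().round(4),"d_after",T.inv().apply(np.array([x,y,z])-s["tool_pos"]).round(4),"F",s["contact_force"].round(2),"t",round(s["clock"],2),"q7",s["q"][6].round(2))
E
python3 -m jog '[[[0,0,0,0,0,-0.13],[0,0,0,0,0,-0.13],[0,0,0,0,0,-0.13],[0,0,0,0,0,-0.13],[0,0,0,0,0,-0.13],[0,0,0,0,0,-0.13],[0,0,0,0,0,-0.13],[0,0,0,0,0,-0.13],[0,0,0,0,0,-0.13],[0,0,0,0,0,-0.13],[0,0,0,0,0,0]]]' 0 10
python3 go.py 0.568 -0.185 0.12 97.85
```

```text
clock: 1.48
tool_pos: [0.247, -0.5738, 0.2382]
eef_rot: [0.658, 0.753, 0.0, -0.0]
contact_force: [-0.9, 0.4, 0.4]
opening: 0.005
finger_force: 0.0
pos [ 0.247  -0.5738  0.2382] d_tool [0.3421 0.3702 0.1186] rot [ 0.     -0.0011 -0.0026] d_after [0.3413 0.3711 0.1182] F [-0.89  0.42  0.39] t 1.48 q7 0.83
```

```bash
python3 -m jog '[[[0.034,0.037,0,0,0,0],[0.034,0.037,0,0,0,0],[0.034,0.037,0,0,0,0],[0.034,0.037,0,0,0,0],[0.034,0.037,0,0,0,0],[0.034,0.037,0,0,0,0],[0.034,0.037,0,0,0,0],[0.034,0.037,0,0,0,0],[0.034,0.037,0,0,0,0],[0.034,0.037,0,0,0,0],[0,0,0,0,0,0]]]'
python3 go.py 0.568 -0.185 0.035 97.85
python3 - <<'E'
from h import *
save("wrist","w1")
E
```

```text
clock: 2.85
tool_pos: [0.5706, -0.1813, 0.239]
eef_rot: [0.655, 0.755, 0.002, -0.0]
contact_force: [-0.2, -0.6, -0.5]
opening: 0.006
finger_force: 0.0
pos [ 0.5706 -0.1813  0.239 ] d_tool [-0.0039 -0.0037  0.204 ] rot [ 0.0031 -0.003   0.0045] d_after [-0.0033 -0.0031  0.204 ] F [-0.23 -0.62 -0.5 ] t 2.85 q7 -0.0
```

View pics/w1.png

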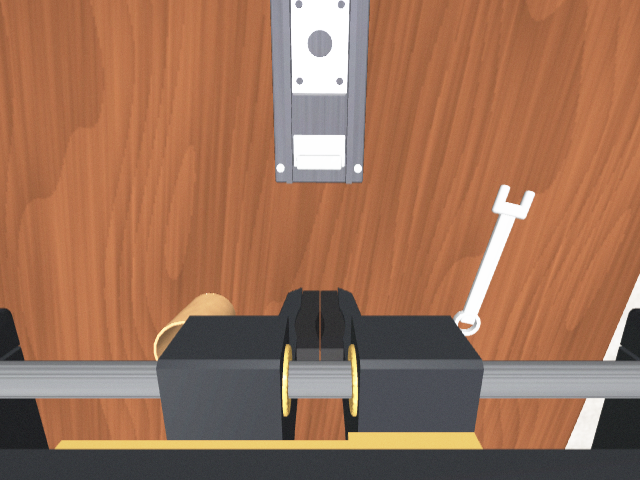

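The wrist view shows the fixture straight ahead: bed rear corners at (276,182) and (362,182), lug top at about (297–344, 155–169), and the cup at lower left.

```bash
python3 - <<'E'
from h import *
x=np.array([-.1364,.9907,0]);y=np.array([-.9907,-.1364,0]);o=np.array([.5422,.0081,0])
for n,u,v,z in(("bedL",276,182,.015),("bedR",362,182,.015),("lugrearL",297,169.5,.06),("lugrearR",344,169.5,.06),("plateL",292,94,.035),("plateR",348,94,.035)):
    p=px("w1",u,v,z);print(n,p.round(4),((p-o)@x).round(4),((p-o)@y).round(4))
E
```

```text
bedL [ 0.5228 -0.1574  0.015 ] -0.1613 0.0418
bedR [ 0.6104 -0.145   0.015 ] -0.161 -0.0466
lugrearL [ 0.5447 -0.1375  0.06  ] -0.1446 0.0174
lugrearR [ 0.5863 -0.1316  0.06  ] -0.1444 -0.0247
plateL [ 0.5308 -0.0736  0.035 ] -0.0794 0.0224
plateR [ 0.5812 -0.0664  0.035 ] -0.0792 -0.0285
```

```bash
python3 -m jog '[[[0.004,-0.001,0.034,0,0,0],[0.004,0,0.034,0,0,0],[0,0,0.034,0.003,-0.003,0.004],[0,0,0.034,0,0,0],[0,0,0.034,0,0,0],[0,0,0.034,0,0,0],[0,0,0,0,0,0],[0,0,0,0,0,0]]]'
python3 go.py 0.5685 -0.1738 0.035 97.85
```

```text
clock: 3.9
tool_pos: [0.5657, -0.1806, 0.0357]
eef_rot: [0.66, 0.752, -0.002, 0.001]
contact_force: [0.3, 0.5, 0.7]
opening: 0.006
finger_force: 0.0
pos [ 0.5657 -0.1806  0.0357] d_tool [0.0064 0.0037 0.0007] rot [-0.0021  0.004  -0.0069] d_after [0.0064 0.0037 0.0007] F [0.27 0.52 0.65] t 3.9 q7 -0.19
```

```bash
python3 -m jog '[[[0.008,0.003,0,0,0,-0.007],[0.01,0,0,0,0,0],[0.008,0,0,0,0,0],[0.006,0,0,0,0,0],[0.006,0,0,0,0,0],[0.006,0,0,0,0,0],[0.006,0,0,0,0,0],[0.006,0,0,0,0,0],[0.006,0,0,0,0,0],[0.006,0,0,0,0,0],[0,0,0,0,0,0]]]'
python3 go.py 0.5575 -0.0935 0.035 97.85
```

```text
clock: 5.28
tool_pos: [0.5595, -0.113, 0.0348]
eef_rot: [0.657, 0.754, -0.003, 0.001]
contact_force: [0.1, -3.4, 3.3]
opening: 0.005
finger_force: 1.9
pos [ 0.5595 -0.113   0.0348] d_tool [ 0.0196  0.0007 -0.0003] rot [-0.0025  0.0051  0.0011] d_after [ 0.0196  0.0007 -0.0002] F [ 0.06 -3.37  3.32] t 5.28 q7 -0.31
```

```bash
python3 -m jog '[[[0.004,0,0,0,0,0],[0.004,0,0,0,0,0],[0.004,0,0,0,0,0],[0.003,0,0,0,0,0],[0,0,0,0,0,0]]]'
python3 go.py 0.5575 -0.0935 0.035 97.85
python3 -m jog '[[[0.002,0,0,0,0,0],[0.002,0,0,0,0,0],[0,0,0,0,0,0]]]'
python3 -m jog '[[[0.002,0,0,0,0,0],[0,0,0,0,0,0]]]'
```

```text
clock: 5.9
tool_pos: [0.5577, -0.0998, 0.0349]
eef_rot: [0.657, 0.754, -0.003, 0.002]
contact_force: [0.3, -7.4, 3.4]
opening: 0.007
finger_force: 3.6
pos [ 0.5577 -0.0998  0.0349] d_tool [ 0.0063  0.0007 -0.0002] rot [-0.0023  0.0069 -0.0003] d_after [ 0.0063  0.0007 -0.0001] F [ 0.3  -7.43  3.42] t 5.9 q7 -0.33
clock: 6.28
tool_pos: [0.5571, -0.0962, 0.0348]
eef_rot: [0.657, 0.754, -0.003, 0.002]
contact_force: [1.9, -6.8, 2.3]
opening: 0.002
finger_force: 3.9
clock: 6.52
tool_pos: [0.5569, -0.0943, 0.0348]
eef_rot: [0.657, 0.754, -0.003, 0.002]
contact_force: [1.8, -8.2, 2.0]
opening: 0.005
finger_force: 3.9
```

```bash
for i in 1; do python3 -m jog '[[[0.002,0,0,0,0,0],[0.002,0,0,0,0,0],[0,0,0,0,0,0]]]'; python3 -m jog '[[[0.002,0,0,0,0,0],[0,0,0,0,0,0]]]'; done
```

```text
clock: 6.9
tool_pos: [0.5568, -0.0937, 0.0349]
eef_rot: [0.658, 0.753, -0.005, 0.004]
contact_force: [3.3, -13.1, 1.6]
opening: 0.006
finger_force: 6.7
clock: 7.15
tool_pos: [0.5567, -0.0936, 0.0349]
eef_rot: [0.659, 0.752, -0.005, 0.004]
contact_force: [3.6, -16.7, 1.4]
opening: 0.007
finger_force: 8.4
```

```bash
python3 -m jog '[[[0.003,0,0,0,0,0],[0.003,0,0,0,0,0],[0,0,0,0,0,0]]]'; python3 -m jog '[[[-0.015,0,0,0,0,0],[-0.02,0,0,0,0,0],[-0.03,0,-0.01,0,0,0],[-0.01,0,-0.05,0,0,0],[0,0,-0.06,0,0,0],[0,0,-0.06,0,0,0],[0,0,-0.03,0,0,0],[0,0,0,0,0,0]]]'
python3 - <<'E'
from h import *
save("wrist","w2");save("top","t2")
w=cv2.imread("pics/w2.png");t=cv2.imread("pics/t2.png")
a=cv2.resize(t[200:280,260:438],None,fx=3.6,fy=3.6,interpolation=cv2.INTER_CUBIC)
cv2.imwrite("pics/c2.png",np.vstack([a,w[0:300,0:640]]) if a.shape[1]==640 else np.vstack([cv2.resize(a,(640,288)),w[:300]]))
E
```

```text
clock: 7.52
tool_pos: [0.5567, -0.0937, 0.035]
eef_rot: [0.66, 0.751, -0.008, 0.007]
contact_force: [7.0, -26.9, 0.1]
opening: 0.005
finger_force: 13.5
clock: 8.52
tool_pos: [0.5667, -0.1513, 0.2468]
eef_rot: [0.656, 0.755, -0.0, 0.002]
contact_force: [0.3, -0.0, -0.3]
opening: 0.003
finger_force: 0.0
```

View pics/c2.png

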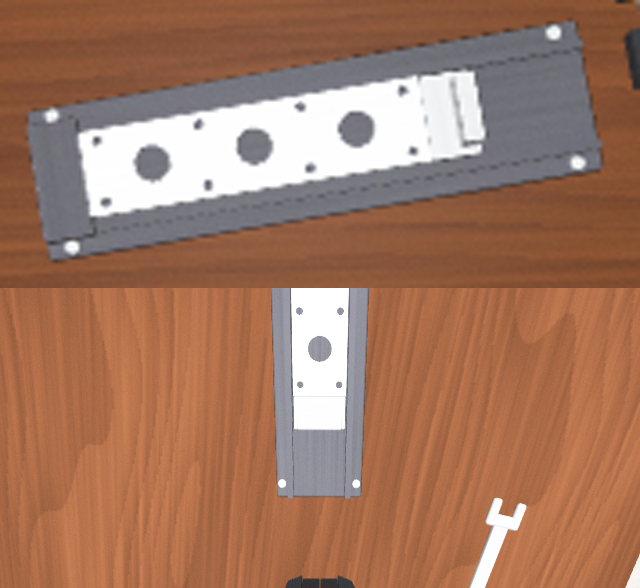

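The plate sits against the stop with the jaw tight behind it, force rose to 27 N without motion, and the tool retreated cleanly. Plate corners in the top crop are (79,131), (419,77), (431,163), (91,216). Next is the block.

```bash
python3 - <<'E'
from h import *
P=np.array([px("t2",260+x/3.596,200+y/3.6,.035) for x,y in[(79,131),(419,77),(431,163),(91,216)]])
x=np.array([-.1364,.9907,0]);o=np.array([.5422,.0081,0]);d=P[0]-P[1];e=P[3]-P[2]
print(P.mean(0).round(4),(P.mean(0)-o)@x,np.degrees(np.arctan2(d[1],d[0])),np.degrees(np.arctan2(e[1],e[0])),np.linalg.norm(d))
E
python3 go.py 0.4775 0.319 0.2 72
```

```text
[0.5377 0.0435 0.035 ] 0.03566451624457551 97.27713558608654 97.14661819906044 0.1997646495298509
pos [ 0.5646 -0.1519  0.2437] d_tool [ 0.4785 -0.0202  0.0429] rot [-0.0041  0.0028  0.4544] d_after [ 0.4209 -0.2283  0.0437] F [-0.62 -0.72 -0.11] t 8.62 q7 -0.06
```

```bash
python3 -m jog '[[[0.045,-0.002,0,0,0,0],[0.054,-0.002,0,0,0,0],[0.054,-0.002,0,0,0,0],[0.054,-0.002,0,0,0,0],[0.054,-0.002,0,0,0,0],[0.054,-0.002,0,0,0,0],[0.054,-0.002,0,0,0,0],[0.054,-0.002,0,0,0,0],[0.054,-0.002,0,0,0,0.15],[0,0,0,0,0,0.15],[0,0,0,0,0,0.15],[0,0,0,0,0,0]]]' 0.08 10
python3 go.py 0.4775 0.319 0.2 72
python3 - <<'E'
from h import *
save("wrist","w3")
E
```

```text
clock: 10.12
tool_pos: [0.4803, 0.3168, 0.2413]
eef_rot: [0.807, 0.59, -0.004, 0.001]
contact_force: [-0.2, -0.4, -0.3]
opening: 0.905
finger_force: 0.0
pos [0.4803 0.3168 0.2413] d_tool [ 0.0015 -0.0032  0.0413] rot [-0.0034  0.0074  0.0057] d_after [ 0.0012 -0.0033  0.0413] F [-0.24 -0.38 -0.26] t 10.12 q7 -1.23
```

View pics/w3.png

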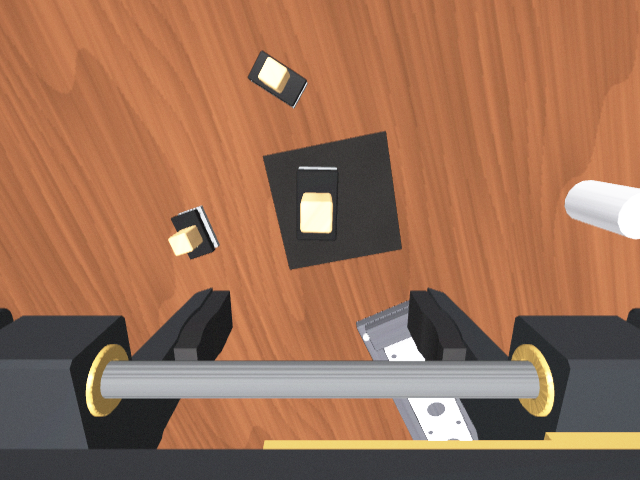

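The block is aligned with the tool, with its body at px (297–338, 167–240) and handle top at about (300–332, 194–233). I'll project the estimated block for comparison.

```bash
python3 - <<'E'
from h import *
c=np.array([.4775,.319]);a=np.radians(72);x=np.array([np.cos(a),np.sin(a)]);y=np.array([-x[1],x[0]])
for n,hx,hy,z in(("handle",.014,.014,.089),("handlebase",.014,.014,.041),("body",.035,.02,.041)):
    print(n,[proj("w3",[*(c+sx*hx*x+sy*hy*y),z]).round(1).tolist() for sx,sy in((1,1),(1,-1),(-1,-1),(-1,1))])
P=np.array([px("w3",u,v,.041) for u,v in[(297,168),(338,168),(337,240),(297,240)]]);print(P.mean(0),P[0]-P[3])
M=np.array([px("w3",u,v,.003) for u,v in[(263,156),(386,131),(402,248),(290,269)]]);print("mat",M.mean(0))
f=cv2.imread("pics/w3.png")[150:260,250:400];cv2.imwrite("pics/c3.png",cv2.resize(f,None,fx=5,fy=5,interpolation=cv2.INTER_CUBIC))
E
```

```text
handle [[300.1, 208.5], [333.2, 208.7], [332.6, 240.4], [300.5, 240.2]]
handlebase [[302.8, 198.5], [331.5, 198.6], [331.1, 226.4], [303.0, 226.3]]
body [[296.3, 176.7], [338.1, 176.9], [336.7, 246.5], [297.3, 246.3]]
[0.47992475 0.32612317 0.041     ] [0.0230412  0.06767838 0.        ]
mat [0.49626467 0.3143898  0.003     ]
```

View pics/c3.png

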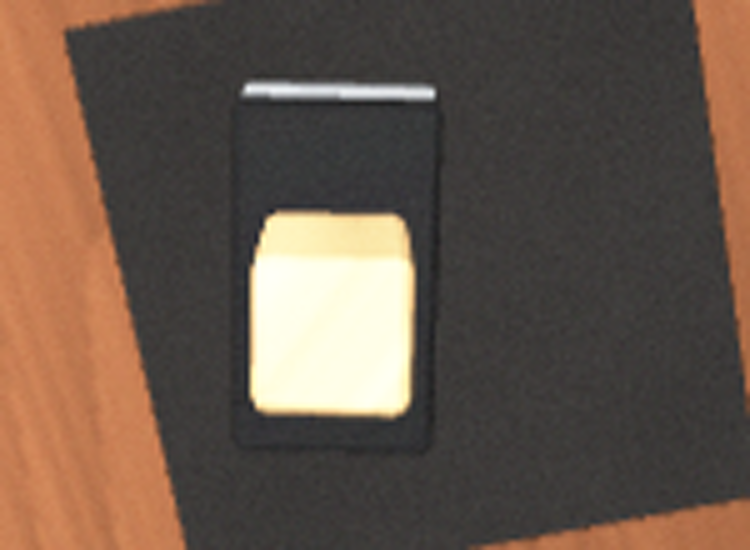

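```bash
python3 -m jog '[[[0.006,-0.003,0.02,-0.003,0.007,0.006],[0,0,0.03,0,0,0],[0,0,0.035,0,0,0],[0,0,0.035,0,0,0],[0,0,0.03,0,0,0],[0,0,0.02,0,0,0],[0,0,0.015,0,0,0],[0,0,0,0,0,0],[0,0,0,0,0,0]]]'
python3 go.py 0.4788 0.323 0.047 72
```

```text
clock: 11.3
tool_pos: [0.4812, 0.3245, 0.0588]
eef_rot: [0.81, 0.587, 0.002, -0.0]
contact_force: [0.6, 0.2, 0.3]
opening: 0.907
finger_force: 0.0
pos [0.4812 0.3245 0.0588] d_tool [-0.0022 -0.0018  0.0118] rot [ 0.0021 -0.0039 -0.0024] d_after [-0.0021 -0.0018  0.0118] F [0.55 0.19 0.33] t 11.3 q7 -1.37
```

```bash
python3 -m jog '[[[-0.002,-0.002,0.007,0.002,-0.004,-0.002],[0,0,0.004,0,0,0],[0,0,0,0,0,0]]]' && python3 go.py 0.4788 0.323 0.047 72; python3 -m jog '[[[0,0,0,0,0,0],[0,0,0,0,0,0],[0,0,0,0,0,0],[0,0,0,0,0,0],[0,0,0,0,0,0],[0,0,0,0,0,0],[0,0,0,0,0,0]]]' 0.015 35;python3 go.py 0.4788 0.323 0.047 72
```

```text
clock: 11.68
tool_pos: [0.4782, 0.3228, 0.047]
eef_rot: [0.809, 0.588, -0.001, 0.0]
contact_force: [0.1, 0.2, 0.6]
opening: 0.91
finger_force: 0.0
pos [0.4782 0.3228 0.047 ] d_tool [ 0.0004  0.0005 -0.    ] rot [-0.0006  0.0015 -0.0007] d_after [ 0.0004  0.0005 -0.    ] F [0.07 0.21 0.61] t 11.68 q7 -1.37
clock: 12.55
tool_pos: [0.4784, 0.3229, 0.0472]
eef_rot: [0.809, 0.587, -0.0, 0.0]
contact_force: [0.1, 0.3, 0.2]
opening: 0.313
finger_force: 35.0
pos [0.4784 0.3229 0.0472] d_tool [0.0002 0.0004 0.0002] rot [-0.0003  0.001  -0.0008] d_after [0.0002 0.0004 0.0002] F [0.05 0.33 0.21] t 12.55 q7 -1.37
```

```bash
python3 -m jog '[[[0,0,-0.02,0,0,0],[0,0,-0.03,0,0,0],[0,0,-0.035,0,0,0],[0,0,-0.025,0,0,0],[0,0,0,0,0,-0.15],[0,0,0,0,0,-0.15],[0,0,0,0,0,-0.148],[0,0,0,0,0,0]]]'; python3 go.py 0.5470 -0.0212 0.12 97.6
```

```text
clock: 13.55
tool_pos: [0.478, 0.3224, 0.1566]
eef_rot: [0.659, 0.752, -0.001, -0.0]
contact_force: [0.3, 0.0, -2.9]
opening: 0.316
finger_force: 35.0
pos [0.478  0.3224 0.1566] d_tool [-0.3496  0.0236  0.037 ] rot [-0.0024  0.0013 -0.0015] d_after [-0.3497  0.023   0.0366] F [ 0.26  0.02 -2.87] t 13.55 q7 -0.98
```

```bash
python3 -m jog '[[[-0.02,0.002,0,0,0,0],[-0.04,0.003,0,0,0,0],[-0.04,0.003,0,0,0,0],[-0.04,0.003,0,0,0,0],[-0.04,0.003,0,0,0,0],[-0.04,0.003,0,0,0,0],[-0.04,0.002,0,0,0,0],[-0.04,0.002,0,0,0,0],[-0.03,0.002,0,0,0,0],[-0.02,0,0,0,0,0],[0,0,0,0,0,0],[0,0,0,0,0,0]]]'; python3 go.py 0.5470 -0.0212 0.12 97.6
python3 - <<'E'
from h import *
save("top","t4");save("scene","s4");save("wrist","w4")
t=cv2.imread("pics/t4.png");s=cv2.imread("pics/s4.png")
a=cv2.resize(t[170:290,260:460],None,fx=4,fy=4,interpolation=cv2.INTER_CUBIC)[:300*2]
w=cv2.imread("pics/w4.png")
cv2.imwrite("pics/c4.png",np.vstack([cv2.resize(s[160:290,200:400],(640,416)),w[150:330]])[:600])
E
```

```text
clock: 15.05
tool_pos: [0.5472, -0.0202, 0.1575]
eef_rot: [0.659, 0.753, -0.0, -0.0]
contact_force: [-0.0, 1.1, -3.3]
opening: 0.313
finger_force: 35.0
pos [ 0.5472 -0.0202  0.1575] d_tool [-0.001  -0.0003  0.0375] rot [-0.0009  0.0001  0.0003] d_after [-0.001  -0.0003  0.0375] F [-0.05  1.1  -3.34] t 15.05 q7 -0.44
```

View pics/c4.png

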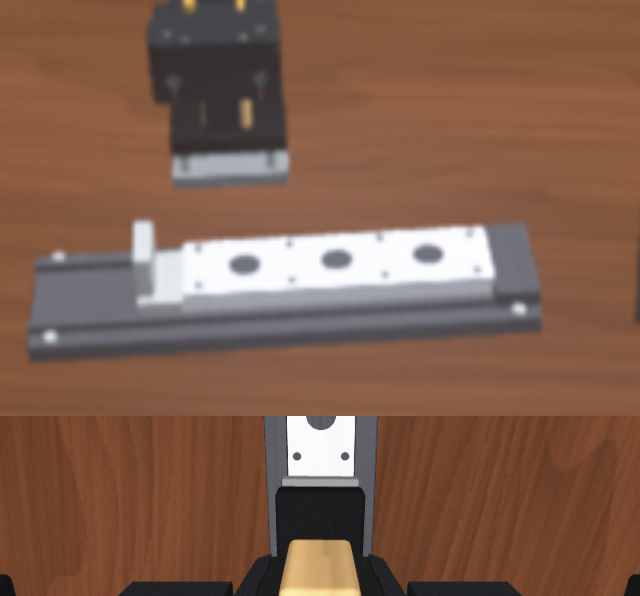

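The block hangs level, aligned with the plate. Scene crop sole bottom edge runs from (174,186) to (289,183). In the wrist view the body front edge is at row 221, columns 276–364.

```bash
python3 - <<'E'
from h import *
t=np.array([.5472,-.0202,0]);x=np.array([-.1323,.9912,0]);y=np.array([-.9912,-.1323,0])
f=lambda p:(((p-t)@x).round(4),((p-t)@y).round(4))
for u,v in((174,186),(289,183)): print("sole",f(px("s4",200+u/3.2,160+v/3.2,.1133)))
for u in(276,364): print("body",f(px("w4",u,221,.1513)))
# plate rear & front ends in this scene view
for u,v in((183,312),(491,297)): print("plate low",f(px("s4",200+u/3.2,160+v/3.2,.015)))
for u,v in((183,244),(484,226),(492,282),(183,296)): print("plate top",f(px("s4",200+u/3.2,160+v/3.2,.035)))
E
```

```text
sole (np.float64(-0.0316), np.float64(-0.0157))
sole (np.float64(0.0385), np.float64(-0.0187))
body (np.float64(0.0408), np.float64(0.0187))
body (np.float64(0.0409), np.float64(-0.0199))
plate low (np.float64(-0.0336), np.float64(-0.0217))
plate low (np.float64(0.167), np.float64(-0.0241))
plate top (np.float64(-0.0324), np.float64(0.023))
plate top (np.float64(0.1683), np.float64(0.0248))
plate top (np.float64(0.1655), np.float64(-0.032))
plate top (np.float64(-0.032), np.float64(-0.0288))
```

```bash
python3 -m jog '[[[-0.001,0.0015,0.02,0,0,0],[0,0,0.025,0,0,0],[0,0,0.02,0,0,0],[0,0,0.008,0,0,0],[0,0,0,0,0,0],[0,0,0,0,0,0]]]'; python3 go.py 0.547 -0.0212 0.0717 97.6
```

```text
clock: 15.95
tool_pos: [0.5498, -0.0214, 0.0852]
eef_rot: [0.658, 0.753, 0.0, 0.001]
contact_force: [0.1, 0.9, -3.2]
opening: 0.314
finger_force: 35.0
pos [ 0.5498 -0.0214  0.0852] d_tool [ 0.0006 -0.0028  0.0135] rot [0.0007 0.0007 0.0006] d_after [ 0.0006 -0.0028  0.0135] F [ 0.11  0.86 -3.24] t 15.95 q7 -0.52
```

```bash
python3 -m jog '[[[0,-0.001,0.002,0,0,0],[0,0,0.002,0,0,0],[0,0,0.002,0,0,0],[0,0,0.002,0,0,0],[0,0,0,0,0,0]]]'; python3 -m jog '[[[0,0,0.002,0,0,0],[0,0,0.002,0,0,0],[0,0,0,0,0,0]]]'
```

```text
clock: 16.58
tool_pos: [0.5483, -0.0219, 0.0767]
eef_rot: [0.659, 0.753, -0.001, 0.0]
contact_force: [-0.8, -0.5, 3.6]
opening: 0.315
finger_force: 35.0
clock: 16.95
tool_pos: [0.5483, -0.0219, 0.0726]
eef_rot: [0.659, 0.753, -0.001, 0.0]
contact_force: [-1.9, -0.2, 5.9]
opening: 0.315
finger_force: 35.0
```

```bash
python3 -m jog '[[[0.004,0,0,0,0,0],[0.006,0,0,0,0,0],[0.006,0,0,0,0,0],[0.006,0,0,0,0,0],[0.006,0,0,0,0,0],[0.006,0,0,0,0,0],[0.006,0,0,0,0,0],[0.006,0,0,0,0,0]]]'; python3 go.py 0.5307 0.1098 0.0726 97.6
```

```text
clock: 17.95
tool_pos: [0.5432, 0.0208, 0.0728]
eef_rot: [0.66, 0.752, -0.002, 0.002]
contact_force: [0.6, -5.9, 5.0]
opening: 0.314
finger_force: 35.0
pos [0.5432 0.0208 0.0728] d_tool [ 0.0899 -0.0008 -0.0003] rot [ 0.0003  0.0051 -0.0022] d_after [ 0.0899 -0.0006  0.0002] F [ 0.63 -5.9   5.04] t 17.95 q7 -0.61
```

```bash
python3 -m jog '[[[0.006,0,0.0005,0,0,0],[0.006,0,0,0,0,0],[0.006,0,0,0,0,0],[0.006,0,0,0,0,0],[0.006,0,0,0,0,0],[0.006,0,0,0,0,0],[0.006,0,0,0,0,0],[0.006,0,0,0,0,0]]]'; python3 go.py 0.5307 0.1098 0.0726 97.6
```

```text
clock: 18.95
tool_pos: [0.5368, 0.0682, 0.0722]
eef_rot: [0.66, 0.752, -0.002, 0.002]
contact_force: [0.4, -5.4, 6.4]
opening: 0.313
finger_force: 35.0
pos [0.5368 0.0682 0.0722] d_tool [ 0.0421 -0.0006 -0.0007] rot [-0.0001  0.0054 -0.0024] d_after [ 0.0421 -0.0005 -0.0004] F [ 0.43 -5.38  6.42] t 18.95 q7 -0.69
```

Pressing at about 9 N and on line. Now the last stretch.

```bash
python3 -m jog '[[[0.006,0,0,0,0,0],[0.006,0,0,0,0,0],[0.006,0,0,0,0,0],[0.006,0,0,0,0,0],[0.006,0,0,0,0,0],[0.006,0,0,0,0,0],[0.006,0,0,0,0,0],[0.003,0,0,0,0,0]]]'; python3 go.py 0.5307 0.1098 0.0726 97.6
```

```text
clock: 19.95
tool_pos: [0.5307, 0.1131, 0.0721]
eef_rot: [0.659, 0.752, -0.002, 0.002]
contact_force: [1.0, -6.3, 5.8]
opening: 0.313
finger_force: 35.0
pos [0.5307 0.1131 0.0721] d_tool [-0.0032 -0.0005 -0.0005] rot [-0.0002  0.0052 -0.0019] d_after [-0.0032 -0.0005 -0.0005] F [ 1.02 -6.33  5.81] t 19.95 q7 -0.75
```

```bash
python3 -m jog '[[[0,0,-0.01,0,0,0],[0,0,-0.025,0,0,0],[0,0,-0.03,0,0,0],[0,0,-0.02,0,0,0],[0,0,0,0,0,0.12],[0,0,0,0,0,0.117],[0,0,0,0,0,0]]]'; python3 go.py 0.4951 0.3090 0.06 84
```

```text
clock: 20.82
tool_pos: [0.5295, 0.1165, 0.1566]
eef_rot: [0.742, 0.67, -0.001, -0.0]
contact_force: [0.4, 0.4, -2.5]
opening: 0.316
finger_force: 35.0
pos [0.5295 0.1165 0.1566] d_tool [ 0.188  -0.0537  0.0965] rot [-0.0011  0.0005  0.0027] d_after [ 0.1878 -0.0543  0.0966] F [ 0.41  0.38 -2.49] t 20.82 q7 -0.84
```

```bash
python3 -m jog '[[[0.02,-0.006,0,0,0,0],[0.034,-0.01,0,0,0,0],[0.034,-0.01,0,0,0,0],[0.034,-0.01,0,0,0,0],[0.034,-0.01,0,0,0,0],[0.02,-0.005,0,0,0,0],[0.012,-0.003,0.02,0,0,0],[0,0,0.03,0,0,0],[0,0,0.03,0,0,0],[0,0,0.015,0,0,0],[0,0,0,0,0,0]]]'; python3 go.py 0.4951 0.3090 0.0472 84
```

```text
clock: 22.2
tool_pos: [0.495, 0.3072, 0.0602]
eef_rot: [0.743, 0.669, -0.002, 0.0]
contact_force: [1.0, 0.3, -3.1]
opening: 0.313
finger_force: 35.0
pos [0.495  0.3072 0.0602] d_tool [ 0.0018 -0.0001  0.013 ] rot [-0.0025  0.0035  0.0003] d_after [ 0.0018 -0.0001  0.013 ] F [ 1.01  0.34 -3.05] t 22.2 q7 -1.17
```

```bash
python3 -m jog '[[[0.001,0,0.006,-0.002,0.003,0],[0,0,0.004,0,0,0],[0,0,0.002,0,0,0],[0,0,0,0,0,0]]]'; python3 go.py 0.4951 0.3090 0.0472 84
```

```text
clock: 22.7
tool_pos: [0.4957, 0.3095, 0.0499]
eef_rot: [0.743, 0.669, 0.001, -0.0]
contact_force: [-0.2, -0.3, -2.6]
opening: 0.315
finger_force: 35.0
pos [0.4957 0.3095 0.0499] d_tool [-0.0006 -0.0006  0.0027] rot [ 0.0016 -0.0022  0.0007] d_after [-0.0006 -0.0006  0.0027] F [-0.21 -0.3  -2.64] t 22.7 q7 -1.18
```

```bash
python3 -m jog '[[[0,0,0.001,0.0015,-0.002,0],[0,0,0.001,0,0,0],[0,0,0,0,0,0]]]'; python3 -m jog '[[[0,0,0.0007,0,0,0],[0,0,0,0,0,0]]]'
```

```text
clock: 23.08
tool_pos: [0.4956, 0.3095, 0.0477]
eef_rot: [0.743, 0.669, -0.0, -0.0]
contact_force: [-0.4, 0.3, -3.2]
opening: 0.317
finger_force: 35.0
clock: 23.32
tool_pos: [0.4957, 0.3096, 0.0473]
eef_rot: [0.743, 0.669, 0.0, -0.0]
contact_force: [0.3, -0.0, -0.5]
opening: 0.317
finger_force: 35.0
```

```bash
python3 -m jog '[[[0,0,0.0003,0,0,0],[0,0,0,0,0,0]]]';python3 -m jog '[[[0,0,0,0,0,0],[0,0,0,0,0,0],[0,0,0,0,0,0],[0,0,0,0,0,0],[0,0,-0.02,0,0,0],[0,0,-0.04,0,0,0],[0,0,-0.05,0,0,0],[0,0,-0.05,0,0,0],[-0.05,0,-0.03,0,0,0],[-0.05,0,0,0,0,0],[-0.05,0,0,0,0,0],[0,0,0,0,0,0]]]' 0.075 10
python3 - <<'E'
from h import *
save("top","t9");save("scene","s9")
t=cv2.imread("pics/t9.png");s=cv2.imread("pics/s9.png")
cv2.imwrite("pics/c9.png",np.vstack([cv2.resize(t[110:310,100:560],(690,300)),cv2.resize(s[170:360,100:560],(690,285))]))
E
```

```text
clock: 23.58
tool_pos: [0.4957, 0.3096, 0.047]
eef_rot: [0.743, 0.669, 0.0, -0.0]
contact_force: [-0.2, -0.4, 2.4]
opening: 0.318
finger_force: 35.0
clock: 25.08
tool_pos: [0.4797, 0.155, 0.2365]
eef_rot: [0.745, 0.667, -0.002, 0.001]
contact_force: [-0.6, 1.0, 0.0]
opening: 0.853
finger_force: 0.0
```

View pics/c9.png

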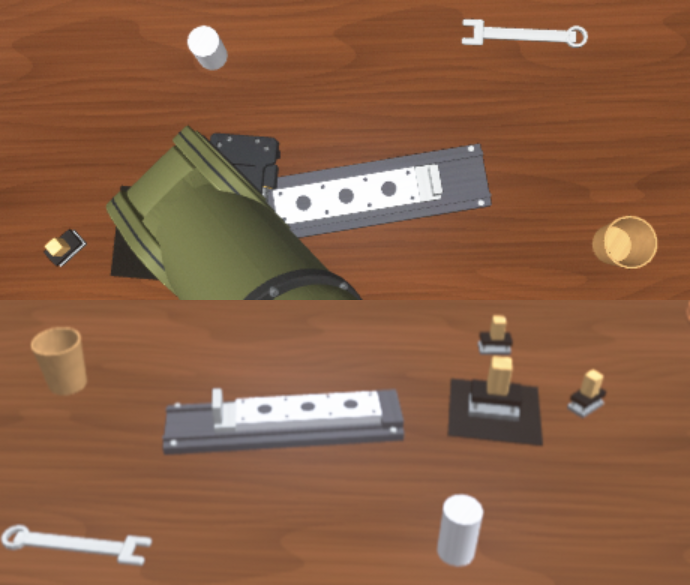

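The block stands upright in the middle of the mat. The plate is still clamped, and the cup, capacitor and spanner are where they were. I'm handing it in.

```bash
python3 -c "
from plant import *
print(finish_job())"
```

```text
the job is handed in; nothing more can be done
None
```

The job is handed in at about 25 s of the 70 s: the plate is clamped hard against the stop, it was lapped in one straight stroke at about 8–10 N, and the block was left standing upright on the middle of its mat, with the cup, capacitor and spanner undisturbed.

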